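Push the slot die home in the corner stop

ROBOT

A 6-joint arm with a two-finger parallel gripper is mounted at the origin on a cart in front of the work surface, level with it; the furniture and walls round the work are solid. World frame = base frame: x ahead of the robot, y to its left, z up, the work surface at z = 0. Lengths are in m, angles in rad, forces in N, time in s.
With the tool pointing down it reaches from about 0.375 to 0.825 m from the base axis. Payload 5.5 kg.
Tool frame: the origin (TCP) lies where the fingers leave the gripper's body, on its centre line; the fingertips stand 73 mm ahead of it and the grasp point (between the pads) lies 54 mm ahead of it; z points along the fingers, y is the direction in which the jaws open and shut (so a half turn about z gives the same grasp; the last joint's range is limited). The gripper opens to 85 mm and grips with 20 to 120 N. Pads are 22 mm wide; open, the fingers measure 114 mm over their backs; the gripper's body (76 mm by 85 mm) begins 54 mm behind the grasp point. The pads swing forward as they close: fully open they stand 13 mm farther back than shut.
Start: joints at [-1.113, 0.314, -0.047, 1.21, 0, 1.571], TCP at [0.265, -0.538, 0.304] pointing down, gripper open.
Joint ranges: [-2.67, 2.67], [-0.69, 1.73], [-1.03, 1.25], [-2.08, 2.16], [-1.42, 1.45], [-3.14, 3.14]. Speed limits (rad/s): [2.39, 2.39, 3.01, 3.14, 3.14, 3.14].

INTERFACE

Orientations are given as a unit quaternion [x, y, z, w].
In Python, from workcell import * gives the robot as it stands. The module is installed in compiled form; this text tells all that it offers.
- The arm moves only by the tool drive_tool, never from a script. Its argument "commands" is text: rows parted by semicolons, each of 7 numbers parted by spaces: the shift along the tool's x, y, z in units of 40 mm (1.0 is 40 mm), then the turn, a rotation vector about the tool's x, y, z in units of 5 degrees (1.0 is 5 degrees), then the opening, from 0 (shut) to 1 (fully open). A call has 1 to 8 rows; each row shifts and turns the commanded pose from where the row before left it, along the tool's axes as they then stand; what a row does not reach is not made up. A row lasts 1/12 s, in which the tool goes at most 41.7 mm and 7.16 degrees, less where a joint would pass 70% of its speed; a pose out of reach is approached as far as the arm can. A call is refused whole if a number of a shift passes 1 or a number of a turn 1, either way. A call with a gripper value outside its range is refused whole. The fingers move at their own pace and stop on an object; the grip force is fixed at half the most. Time passes only in rows, so rows that do not move let the fingers close. It gives the time, the measured TCP pose, the force and the opening at its end, in the units of the state.
- sense(): the state, without advancing time (a new reading comes with each control period).
- read_camera(name): name is "scene" or "top"; returns a dict with "frame" (384x512x3 uint8, red, green, blue), "fx", "fy", "cx", "cy" (pixels), "R" (3x3) and "t" (3): a world point X has camera coordinates R X + t. Camera axes: x right, y down, z forward; pixel columns grow to the right and rows downward; lengths in m; the calibration is good to about 2 mm. A picture is of the moment at which its call begins. There is no depth.
- job_done(): hands the job in, once; it reports no verdict.
The state is a dict: "time": time; "joints": joint angles; "joint_velocities": joint speeds; "joint_efforts": joint torques, N m; "ee_pos": TCP position; "orientation": TCP orientation; "force": force on the tool from outside, world axes, zero at the start; "wrist_torque": the same for the moment, N m; "finger_gap": finger opening in m.
Only numpy, scipy, OpenCV 4.12 (cv2) and the standard library are available. Lean on these libraries where they do the work, as an engineer would, in place of code of your own. Each camera call takes 0.05 s, during which the arm holds its last target.

TASK

Push the slot die - the light wooden board with the steel cutting rules on top, lying in front of the L-shaped aluminium stop - along the bench, the way round it lies, into the inner corner of that screwed-down stop, so that its far long edge lies flush along the back bar and its left short edge touches the side bar. Only push it with the fingers: keep it flat on the bench, do not pick it up, and leave the blank dark board, the tools and the other things where they are.

Things in the scene. Friction and masses are not known exactly. Their poses are not given: they have to be found in the camera images.
- die: Slot die: loose flat board, light birch face, dark edges, 186 x 150 mm, 21 mm thick, 0.3-0.6 kg, with steel rules and foam pads up to 10 mm above its face. Origin: centre of its underside; x along the 186 mm, y across the 150 mm, z up. +x end points roughly left (world +y), -y long edge is the far one, within 0.3 rad of square to the stop. Slides with a few newtons of friction.
- die_corner (a point): The far left corner of the die board (where its -y long edge meets its +x short edge), half-way up the board edge; to end in the inner corner of the stop.
- die_far_right (a point): The far right corner of the die board (where its -y long edge meets its -x short edge), half-way up the board edge; to end against the back bar.
- corner_stop: Fixed L of two aluminium bars, 30 mm wide, 16 mm high (screw heads 4 mm more). Origin at the inner corner on the bench top; its x points away from the robot (within 0.15 rad). Back bar: inner face is the plane x = 0 of this frame, y = +0.030 to -0.264. Side bar: inner face is the plane y = 0, x = -0.158 to -0.008. The die belongs on the -x, -y side.
- blank_board: Blank board with dark laminate, no rules, 168 x 170 x 18 mm, lying on the left of the bench; leave alone. Origin at the centre of its underside.
- glue: Small white glue bottle with red cap, 36 mm across, 112 mm tall, standing left of the side bar; leave alone. Origin at the centre of its underside.
- mallet: Mallet lying near the robot on the right, 232 mm long, head 90 mm wide and 36 mm high; leave alone. Origin at the centre of its underside, length along its y.
- marker: Marker pen lying near the robot on the left, 139 mm long, 16 mm high; leave alone. Origin at the centre of its underside, length along its y.
- hex_key: L-shaped hex key lying on the right, 42 x 114 x 8 mm; leave alone. Origin at the centre of its underside.

How it is judged:
By the outcome, as a careful person would: the job done as asked, in the order asked, and still so for the second after the job is handed in, with the robot touching nothing.
It also fails if it takes over 43 s, if anything falls off the work surface, if the arm or the gripper's body presses on something with over 40 N, if the wrist force passes 120 N, or if a joint passes its speed limit or range.

## Working session

There is one attempt and no reset: what is moved stays moved. The work goes in short steps, Python scripts to look and compute and a tool call to move; the robot and the scene stay as the last step left them, time stands still between calls to the robot, and variables do not carry over. Pictures are saved under pics/ and viewed, and the job is handed in when it is done.

Besides the shell and the picture viewer there is one more tool, called after "Emit:" as a command line: name --argument value ..., lists and objects as JSON in quotes. drive_tool: Moves the arm, as the interface text tells. Its arguments: {"type":"object","properties":{"commands":{"type":"string"}},"required":["commands"]}

```bash
mkdir -p pics; python3 - <<'E'
from workcell import *
import cv2,pickle
s=sense();print(s['time'],s['ee_pos'],s['orientation'],s['finger_gap'],s['force'])
for n in('scene','top'):
    c=read_camera(n);pickle.dump(c,open(n+'0.pkl','wb'));print(n,c['fx'],c['cx'],c['cy'],c['R'],c['t'])
    cv2.imwrite(f'pics/{n}0.png',cv2.resize(c['frame'][...,::-1],(800,600),interpolation=cv2.INTER_CUBIC))
E
```

```text
0.0 [ 0.26498265 -0.5378127   0.30306606] [ 9.73918755e-01  2.26895456e-01 -1.77697010e-04 -8.23388810e-04] 0.08553508478514157 [ 0.94271118 -0.11071517  0.27010262]
scene 397.7626947170041 253.7656518199565 192.75696076916037 [[-0.62273202 -0.78243313  0.00179784]
 [-0.58263002  0.46217426 -0.66853363]
 [ 0.52225194 -0.41736477 -0.74367974]] [0.45584614 0.25593641 1.0022902 ]
top 443.15126418034447 254.78522625331007 189.55980687005473 [[-0.01265627 -0.99989649 -0.00684376]
 [-0.99696631  0.01314426 -0.07671642]
 [ 0.07679843  0.00585206 -0.99702947]] [0.19439323 0.54448351 1.45044667]
```

View pics/scene0.png

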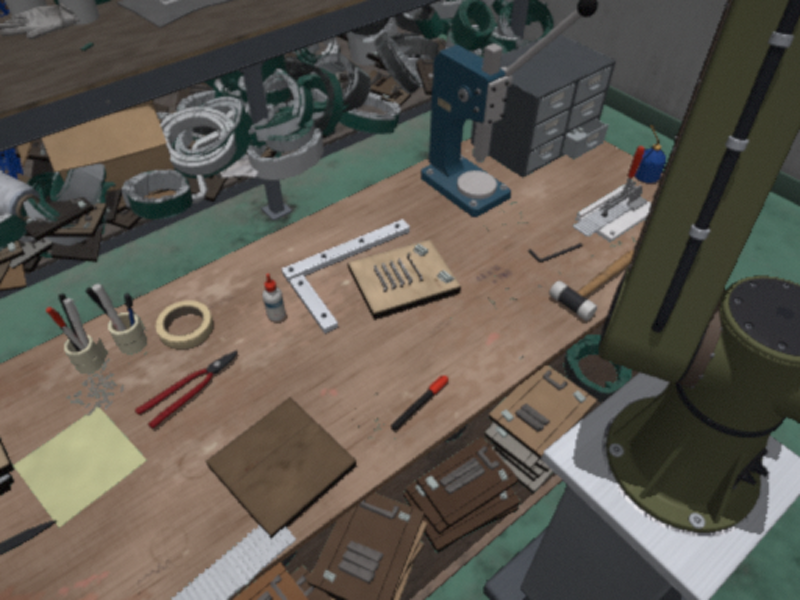

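View pics/top0.png

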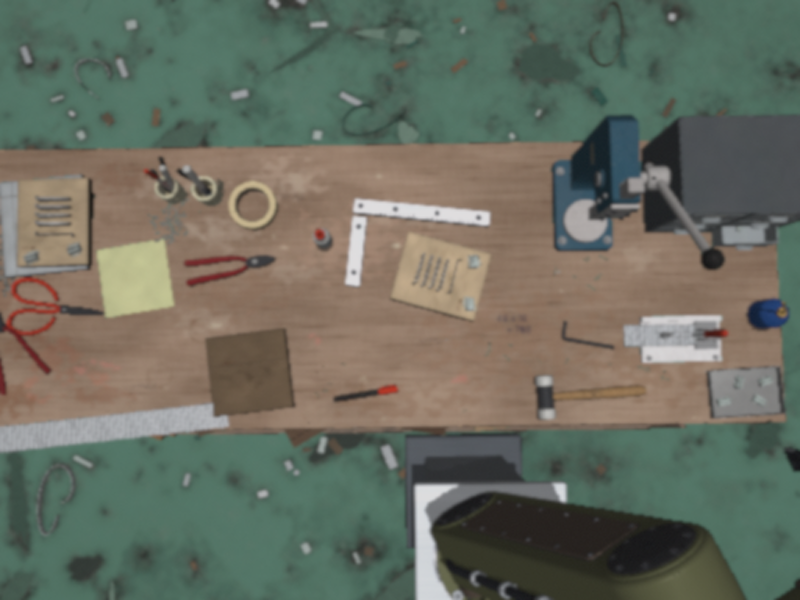

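The top view shows the stop at about (355,200)-(490,220) and the die at about (390,235)-(490,320). The marker, the blank and the glue are clear of both. I'll enlarge that area next.

```bash
cat > h.py <<'E'
import numpy as np,cv2
def ray(c,u,v,z):
    R=np.array(c['R']);t=np.array(c['t']);d=R.T@np.array([(u-c['cx'])/c['fx'],(v-c['cy'])/c['fy'],1]);o=-R.T@t
    return o+d*(z-o[2])/d[2]
def proj(c,X):
    p=np.array(c['R'])@np.array(X)+np.array(c['t']);return np.array([p[0]/p[2]*c['fx']+c['cx'],p[1]/p[2]*c['fy']+c['cy']])
def crop(c,u0,v0,w,h,k,fn):
    f=c['frame'][v0:v0+h,u0:u0+w,::-1]
    cv2.imwrite(fn,cv2.resize(f,None,fx=k,fy=k,interpolation=cv2.INTER_CUBIC))
E
python3 - <<'E'
from h import *;import pickle
crop(pickle.load(open('top0.pkl','rb')),216,120,106,88,7,'pics/tc0.png')
crop(pickle.load(open('scene0.pkl','rb')),170,135,130,80,6,'pics/sc0.png')
E
```

```text
(no output)
```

View pics/tc0.png

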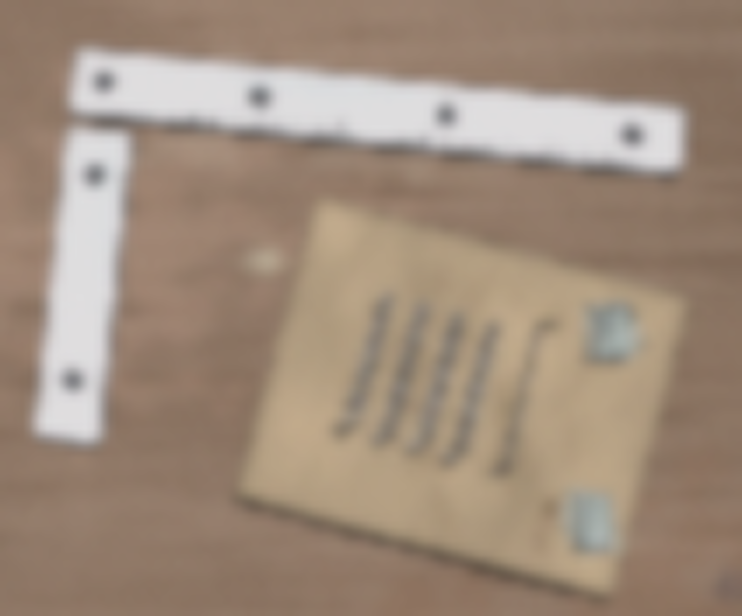

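View pics/sc0.png

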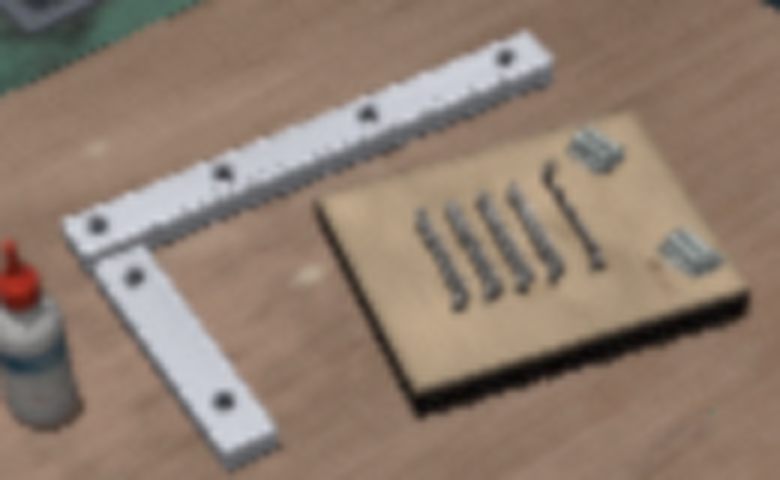

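Top crop: die face corners are at FL (318,200), FR (686,300), NR (612,595) and NL (238,493). The back bar's inner edge runs (70,112)-(682,172) and the side bar's inner edge (131,130)-(103,442).

```bash
cat >> h.py <<'E'
from scipy.optimize import least_squares
def fitrect(c,pix,loc,z,x0,k=None):
    # pix in native px; loc Nx2 local; returns x,y,th
    W=np.array([ray(c,u,v,z)[:2] for u,v in pix])
    def f(p):
        C,S=np.cos(p[2]),np.sin(p[2]);R=np.array([[C,-S],[S,C]])
        return ((np.array(loc)@R.T+p[:2])-W).ravel()
    r=least_squares(f,x0);return r.x,r.fun.reshape(-1,2)*1000
def nat(p,u0,v0,k): return [(u0+(x+.5)/k-.5,v0+(y+.5)/k-.5) for x,y in p]
E
python3 - <<'E'
from h import *;import pickle
c=pickle.load(open('top0.pkl','rb'));s=pickle.load(open('scene0.pkl','rb'))
loc=[(.093,-.075),(-.093,-.075),(-.093,.075),(.093,.075)]
stl=[(0.03,.03),(.03,-.264),(0,-.264),(0,.03),(-.008,.03),(-.008,0),(-.158,0),(-.158,.03)]
print('die top',fitrect(c,nat([(318,200),(686,300),(612,595),(238,493)],216,120,7),loc,.021,[.55,-.1,1.4]))
print('stop top',fitrect(c,nat([(75,48),(686,107),(682,172),(70,112),(67,128),(131,130),(103,442),(33,436)],216,120,7),stl,.016,[.65,0,0]))
print('die sc',fitrect(s,nat([(318,203),(635,112),(748,293),(415,392)],170,135,6),loc,.021,[.55,-.1,1.4]))
print('stop sc',fitrect(s,nat([(64,218),(527,32),(553,62),(93,257),(97,262),(150,243),(277,434),(228,458)],170,135,6),stl,.016,[.65,0,0]))
E
```

```text
die top (array([0.59042227, 0.09697374, 1.29343213]), array([[ 2.28837146,  1.09452839],
       [ 1.91857901, -3.12336485],
       [-2.20526793, -0.23784545],
       [-2.00168254,  2.26668191]]))
stop top (array([ 0.72839658,  0.2533701 , -0.11175357]), array([[-0.6347143 , -0.95290835],
       [-0.51282282,  0.33142087],
       [ 1.21213251,  1.03962689],
       [ 0.7394161 , -0.25455074],
       [ 0.55877595, -0.8647416 ],
       [-1.38292916,  0.09718001],
       [-0.00307845,  2.09182308],
       [ 0.02322017, -1.48785016]]))
die sc (array([0.58664331, 0.09895014, 1.28384211]), array([[ 3.1225858 , -0.6347831 ],
       [ 1.06651317,  0.14378118],
       [-2.0468519 , -1.42937382],
       [-2.14224707,  1.92037575]]))
stop sc (array([ 0.72521694,  0.25302745, -0.11605273]), array([[-2.42307907,  1.86020795],
       [-1.06592362, -1.76233817],
       [-1.41202245, -3.04597453],
       [ 2.10857002,  2.02621542],
       [-1.41981713,  2.65144987],
       [ 0.58248484,  2.19463843],
       [ 1.23173259, -3.16183882],
       [ 2.39805483, -0.76236015]]))
```

Emit:
drive_tool --commands "0.67 -0.735 0 0 0 0 1;0.67 -0.735 0 0 0 0 1;0.67 -0.735 0 0 0 0 1;0.67 -0.735 0 0 0 0 1;0.67 -0.735 0 0 0 0 1;0.67 -0.735 0 0 0 0 1;0.67 -0.735 0 0 0 0 1;0.67 -0.735 0 0 0 0 1"

```text
time: 0.77
ee_pos: [0.3534, -0.2306, 0.3037]
orientation: [0.974, 0.227, -0.0, -0.0]
force: [0.4, 0.3, 0.5]
finger_gap: 0.0855
```

Emit:
drive_tool --commands "0.67 -0.735 0 0 0 0 1;0.67 -0.735 0 0 0 0 1;0.67 -0.735 0 0 0 0 1;0.67 -0.735 0 0 0 0 1;0.67 -0.735 0 0 0 0 1;0.67 -0.735 0 0 0 0 1;0.67 -0.735 0 0 0 0 1;0.67 -0.735 0 0 0 0 1"

```text
time: 1.43
ee_pos: [0.4418, 0.0753, 0.3038]
orientation: [0.974, 0.227, -0.0, 0.0]
force: [1.5, -1.0, 0.0]
finger_gap: 0.0852
```

Emit:
drive_tool --commands "0.67 -0.735 0 0 0 0 1;0 0 0.5 0 0 1 1;0 0 0.5 0 0 1 1;0 0 0.5 0 0 1 1;0 0 0.5 0 0 1 1;0 0 0.5 0 0 1 1;0 0 0.5 0 0 1 1;0 0 0 0 0 0.54 1"

```text
time: 2.1
ee_pos: [0.4591, 0.0187, 0.1799]
orientation: [0.999, -0.001, -0.009, -0.038]
force: [-1.3, 0.1, -0.1]
finger_gap: 0.0855
```

```bash
cat >> h.py <<'E'
from scipy.spatial.transform import Rotation as Ro
O=np.array([.727,.253]);TH=-.113
def st():
    from workcell import sense
    s=sense();R=Ro.from_quat(s['orientation']).as_matrix()
    C,S=np.cos(TH),np.sin(TH);d=np.array(s['ee_pos'])[:2]-O
    print('t %.2f'%s['time'],'pos',np.round(s['ee_pos'],4),'tx ang %.4f'%np.arctan2(R[1,0],R[0,0]),'tilt',np.round(R[:2,2],3),'stopframe',np.round([C*d[0]+S*d[1],-S*d[0]+C*d[1]],4),'F',np.round(s['force'],2),'gap',round(s['finger_gap'],4),'j',np.round(s['joints'],2))
E
python3 -c "
from h import *;st()"
```

```text
t 2.10 pos [0.4591 0.0187 0.1799] tx ang -0.0012 tilt [-0.018  0.076] stopframe [-0.2398 -0.263 ] F [-1.33  0.11 -0.14] gap 0.0855 j [-0.    0.16 -0.55  0.88  0.08  3.14]
```

The wrist hit joint 6's limit. I'll use the half-turn equivalent instead: undo this turn and rotate the other way.

Emit:
drive_tool --commands "0 0 0 0 0 -1 1;0 0 0 0 0 -1 1;0 0 0 0 0 -1 1;0 0 0 0 0 -1 1;0 0 0 0 0 -1 1;0 0 0 0 0 -1 1;0 0 0 0 0 -1 1;0 0 0 0 0 -1 1"

```text
time: 2.77
ee_pos: [0.4614, 0.0205, 0.1835]
orientation: [0.938, 0.345, 0.007, -0.038]
force: [-0.8, 1.0, -0.5]
finger_gap: 0.0854
```

```bash
python3 -c "
from h import *;st()"
```

```text
t 2.77 pos [0.4614 0.0205 0.1835] tx ang 0.7032 tilt [-0.012  0.076] stopframe [-0.2377 -0.261 ] F [-0.77  1.03 -0.46] gap 0.0854 j [ 0.    0.15 -0.54  0.89  0.08  2.44]
```

```bash
cat >> h.py <<'E'
def goal(ang,sx=None,sy=None,z=None):
    from workcell import sense
    s=sense();R=Ro.from_quat(s['orientation']).as_matrix()
    a=ang;T=np.array([[np.cos(a),np.sin(a),0],[np.sin(a),-np.cos(a),0],[0,0,-1]])
    print('rot units',np.round(Ro.from_matrix(R.T@T).as_rotvec()/np.radians(5),2))
    if sx is not None:
        C,S=np.cos(TH),np.sin(TH);g=np.array([O[0]+C*sx-S*sy,O[1]+S*sx+C*sy,z])
        d=g-s['ee_pos'];print('shift in current tool',np.round(R.T@d/.04,2),'in goal tool',np.round(T.T@d/.04,2))
E
python3 -c "
from h import *;goal(1.458);goal(3.0286,-.29,-.155,.15)
C,S=np.cos(TH),np.sin(TH);d=np.array([.5885,.098])-O;print(C*d[0]+S*d[1],-S*d[0]+C*d[1])"
```

```text
rot units [-0.55 -0.72 -8.63]
rot units [  0.15  -1.12 -26.62]
shift in current tool [ 1.   -2.7   1.06] in goal tool [1.31 2.65 0.84]
-0.12013893831703 -0.16962866945200286
```

Emit:
drive_tool --commands "0 0 0 0.006 -0.042 -0.986 1;0 0 0 0.006 -0.042 -0.986 1;0 0 0 0.006 -0.042 -0.986 1;0 0 0 0.006 -0.042 -0.986 1;0 0 0 0.006 -0.042 -0.986 1;0 0 0 0.006 -0.042 -0.986 1;0 0 0 0.006 -0.042 -0.986 1;0 0 0 0.006 -0.042 -0.986 1"

```text
time: 3.43
ee_pos: [0.4614, 0.0205, 0.1835]
orientation: [0.767, 0.641, 0.005, -0.03]
force: [-0.3, -0.9, -0.3]
finger_gap: 0.0854
```

Emit:
drive_tool --commands "0 0 0 0.006 -0.042 -0.986 1;0 0 0 0.006 -0.042 -0.986 1;0 0 0 0.006 -0.042 -0.986 1;0 0 0 0.006 -0.042 -0.986 1;0 0 0 0.006 -0.042 -0.986 1;0 0 0 0.006 -0.042 -0.986 1;0 0 0 0.006 -0.042 -0.986 1;0 0 0 0.006 -0.042 -0.986 1"

```text
time: 4.1
ee_pos: [0.4614, 0.0205, 0.1835]
orientation: [0.505, 0.863, 0.003, -0.019]
force: [0.1, 0.2, 0.8]
finger_gap: 0.0855
```

Emit:
drive_tool --commands "0 0 0 0.006 -0.042 -0.986 1;0 0 0 0.006 -0.042 -0.986 1;0 0 0 0.006 -0.042 -0.986 1;0 0 0 0.006 -0.042 -0.986 1;0 0 0 0.006 -0.042 -0.986 1;0 0 0 0.006 -0.042 -0.986 1;0 0 0 0.006 -0.042 -0.986 1;0 0 0 0.006 -0.042 -0.986 1"

```text
time: 4.77
ee_pos: [0.4615, 0.0205, 0.1835]
orientation: [0.184, 0.983, 0.0, -0.006]
force: [0.4, -0.2, -1.0]
finger_gap: 0.0851
```

Emit:
drive_tool --commands "0 0 0 0.006 -0.042 -0.986 1;0 0 0 0.006 -0.042 -0.986 1;0 0 0 0.006 -0.042 -0.986 1;0 0 0 0 0 0 1;0 0 0 0 0 0 1"

```text
time: 5.18
ee_pos: [0.4615, 0.0205, 0.1836]
orientation: [0.059, 0.998, -0.001, -0.0]
force: [0.9, 0.3, 0.9]
finger_gap: 0.0854
```

```bash
python3 -c "
from h import *;st();goal(3.0286,-.255,-.165,.10)"
```

```text
t 5.18 pos [0.4615 0.0205 0.1836] tx ang 3.0226 tilt [-0.001 -0.002] stopframe [-0.2376 -0.261 ] F [0.92 0.28 0.92] gap 0.0854 j [ 0.05  0.15 -0.55  0.87 -0.    0.16]
rot units [-0.02 -0.   -0.07]
shift in current tool [0.45 2.4  2.09] in goal tool [0.43 2.4  2.09]
```

Emit:
drive_tool --commands "0.15 0.77 0 0 0 -0.07 1;0.15 0.77 0 0 0 0 1;0.15 0.77 0 0 0 0 1;0 0 0.7 0 0 0 1;0 0 0.7 0 0 0 1;0 0 0.7 0 0 0 1;0 0 0 0 0 0 1"

```text
time: 5.77
ee_pos: [0.4507, 0.1136, 0.0954]
orientation: [0.056, 0.998, -0.002, -0.004]
force: [-0.3, -0.3, -0.1]
finger_gap: 0.0853
```

```bash
python3 - <<'E'
from h import *
st()
from workcell import *
crop(read_camera('scene'),180,130,130,100,6,'pics/s1.png');crop(read_camera('top'),216,120,106,100,6,'pics/t1.png')
E
```

```text
t 5.77 pos [0.4507 0.1136 0.0954] tx ang 3.0296 tilt [-0.007 -0.003] stopframe [-0.2588 -0.1696] F [-0.28 -0.34 -0.11] gap 0.0853 j [ 0.25  0.26 -0.64  0.67 -0.    0.36]
```

View pics/s1.png

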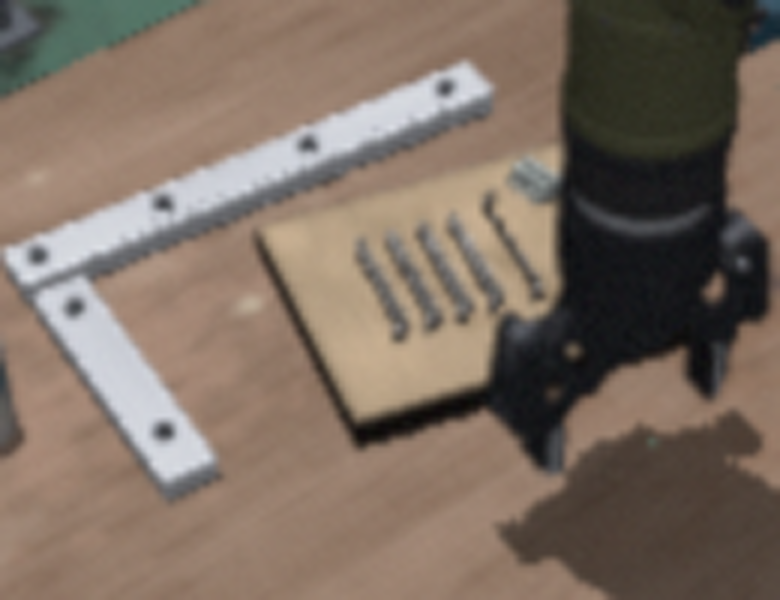

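View pics/t1.png

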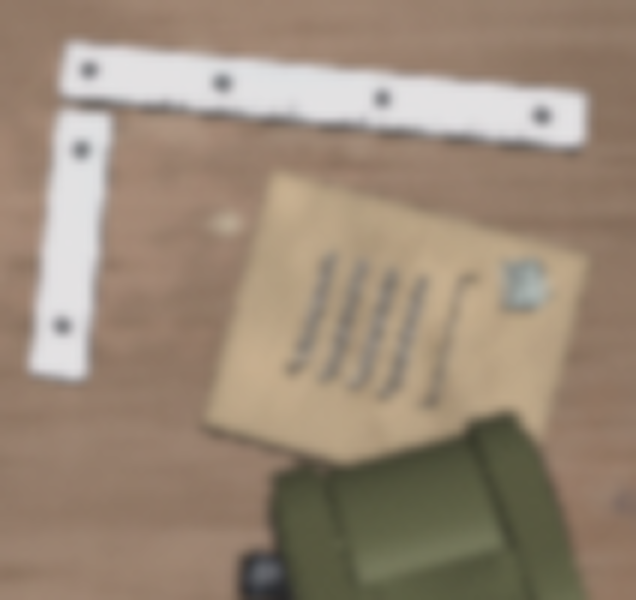

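```bash
python3 - <<'E'
from h import *;import pickle
s=pickle.load(open('scene0.pkl','rb'))
for h in(.043,.057):
  for z in(.02,.03,.04):
    L=[.4507+.113*h,.1136+.994*h,z];R=[.4507-.113*h,.1136-.994*h,z]
    print(h,z,[(np.round((proj(s,P)-[180,130]+.5)*6-.5)) for P in (L,R)])
E
```

```text
0.043 0.02 [array([548., 481.]), array([691., 410.])]
0.043 0.03 [array([548., 467.]), array([693., 397.])]
0.043 0.04 [array([549., 454.]), array([694., 383.])]
0.057 0.02 [array([524., 492.]), array([714., 399.])]
0.057 0.03 [array([524., 479.]), array([716., 386.])]
0.057 0.04 [array([525., 466.]), array([717., 372.])]
```

Emit:
drive_tool --commands "0 0 0.46 0 0 0 1;0 0 0 0 0 0 1;0 0 0 0 0 0 1"

```text
time: 6.12
ee_pos: [0.4546, 0.1141, 0.0823]
orientation: [0.056, 0.998, -0.001, 0.0]
force: [-0.3, 0.6, -0.0]
finger_gap: 0.0852
```

```bash
python3 - <<'E'
from h import *
st()
from workcell import *
crop(read_camera('scene'),230,150,90,75,8,'pics/s2.png')
E
```

```text
t 6.12 pos [0.4546 0.1141 0.0823] tx ang 3.0301 tilt [ 0.    -0.001] stopframe [-0.255  -0.1687] F [-0.3   0.61 -0.05] gap 0.0852 j [ 0.25  0.29 -0.65  0.63 -0.    0.36]
```

View pics/s2.png

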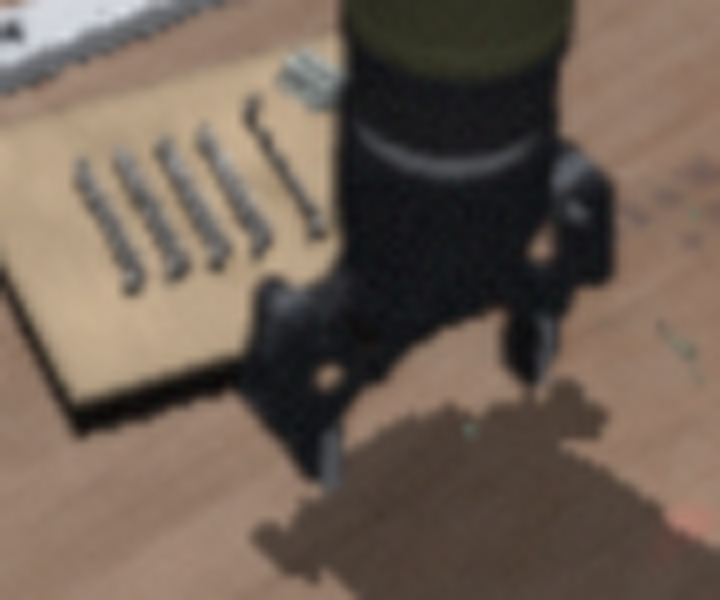

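Emit:
drive_tool --commands "-0.25 0 0.2 0 0 0 1;-0.25 0 0 0 0 0 1;0 0 0 0 0 0 1"

```text
time: 6.42
ee_pos: [0.477, 0.1121, 0.0747]
orientation: [0.056, 0.998, -0.0, 0.002]
force: [0.3, 1.3, 0.3]
finger_gap: 0.0855
```

```bash
python3 - <<'E'
from h import *
st()
from workcell import *
crop(read_camera('scene'),230,150,90,75,8,'pics/s3.png')
E
```

```text
t 6.42 pos [0.477  0.1121 0.0747] tx ang 3.0302 tilt [ 0.004 -0.001] stopframe [-0.2325 -0.1682] F [0.3  1.29 0.27] gap 0.0855 j [ 0.23  0.33 -0.61  0.63 -0.    0.34]
```

View pics/s3.png

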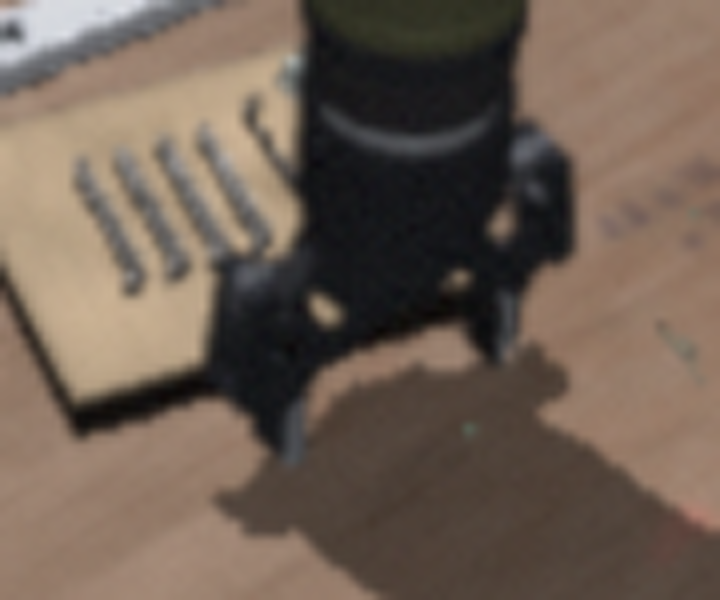

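The tips are about 1 cm above the bench and behind the near edge, so I'll push forward gently.

Emit:
drive_tool --commands "-0.15 0 0.07 0 0 0 1;-0.15 0 0 0 0 0 1;-0.15 0 0 0 0 0 1;-0.15 0 0 0 0 0 1;-0.15 0 0 0 0 0 1;-0.15 0 0 0 0 0 1;-0.15 0 0 0 0 0 1;-0.15 0 0 0 0 0 1"

```text
time: 7.13
ee_pos: [0.5205, 0.106, 0.0699]
orientation: [0.056, 0.998, -0.001, -0.002]
force: [-4.0, -2.2, 3.5]
finger_gap: 0.0851
```

```bash
python3 - <<'E'
from h import *
st()
from workcell import *
crop(read_camera('scene'),170,125,130,100,6,'pics/s4.png');crop(read_camera('top'),216,115,106,90,7,'pics/t4.png')
E
```

```text
t 7.13 pos [0.5205 0.106  0.0699] tx ang 3.0304 tilt [-0.004 -0.003] stopframe [-0.1886 -0.1694] F [-4.04 -2.18  3.48] gap 0.0851 j [ 0.2   0.4  -0.51  0.66 -0.    0.31]
```

View pics/s4.png

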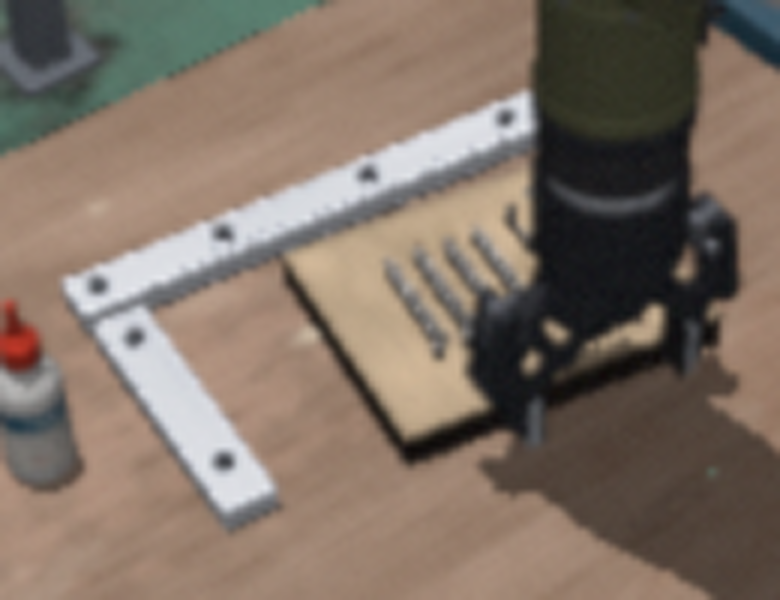

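View pics/t4.png

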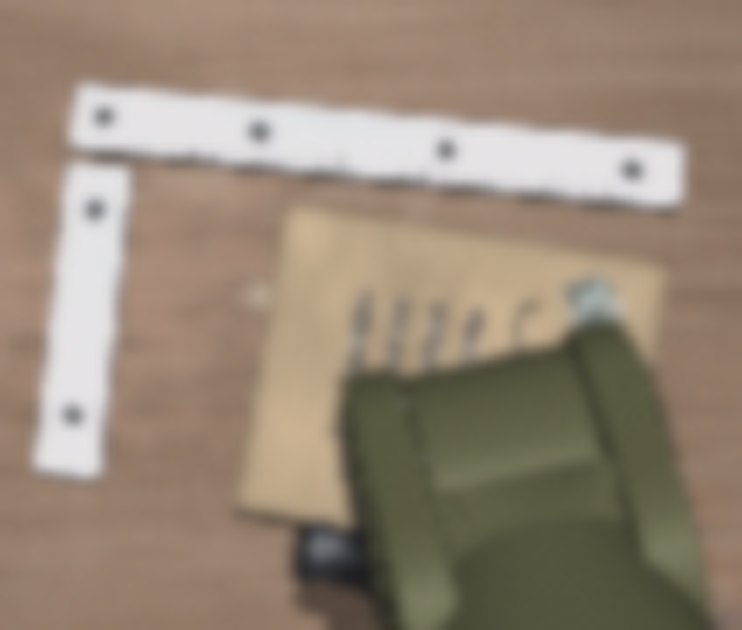

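Emit:
drive_tool --commands "-0.12 0 0 0 0 0 1;-0.12 0 0 0 0 0 1;-0.12 0 0 0 0 0 1;-0.12 0 0 0 0 0 1;-0.1 0 0 0 0 0 1;0 0 0 0 0 0 1;0 0 0 0 0 0 1"

```text
time: 7.82
ee_pos: [0.5461, 0.1043, 0.0708]
orientation: [0.055, 0.998, -0.0, 0.001]
force: [-0.2, -1.0, 0.2]
finger_gap: 0.0856
```

```bash
python3 - <<'E'
from h import *
st()
from workcell import *
crop(read_camera('scene'),170,125,130,100,6,'pics/s5.png');crop(read_camera('top'),216,115,106,90,7,'pics/t5.png')
E
```

```text
t 7.82 pos [0.5461 0.1043 0.0708] tx ang 3.0311 tilt [ 0.002 -0.001] stopframe [-0.163  -0.1681] F [-0.19 -1.03  0.23] gap 0.0856 j [ 0.19  0.43 -0.46  0.68 -0.    0.3 ]
```

View pics/s5.png

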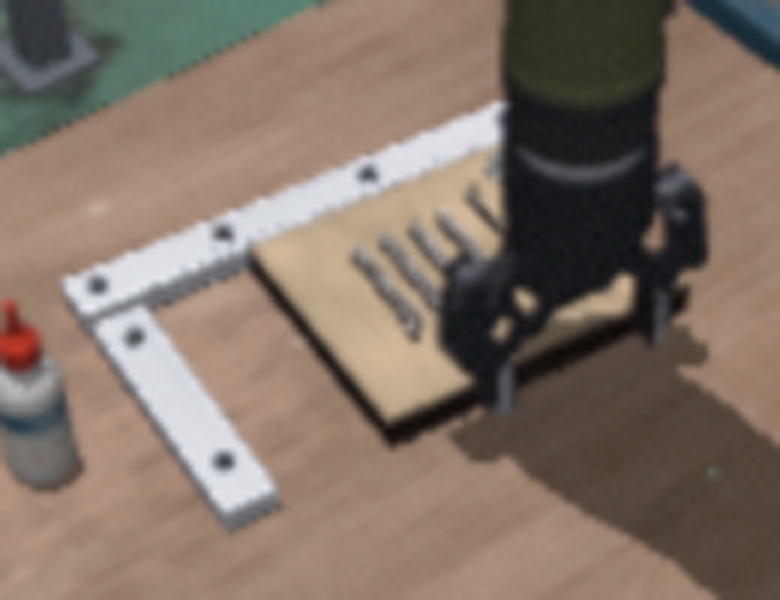

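View pics/t5.png

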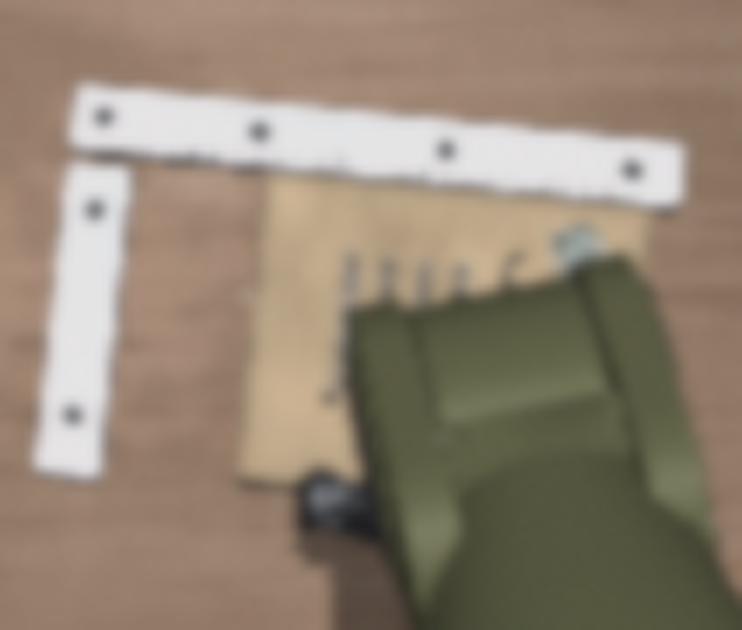

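Emit:
drive_tool --commands "0.4 0 0 0 0 0 1;0.35 0 0 0 0 0 1;0 0 -1 0 0 0 1;0 0 -1 0 0 0 1;-0.7 -0.73 0 0 0 0 1;-0.7 -0.73 0 0 0 0 1;-0.7 -0.73 0 0 0 0 1;-0.7 -0.73 0 0 0 0 1"

```text
time: 8.58
ee_pos: [0.615, -0.0221, 0.1518]
orientation: [0.055, 0.998, -0.001, 0.001]
force: [1.0, 1.2, -0.8]
finger_gap: 0.0857
```

Emit:
drive_tool --commands "0 0 0 0 0 1 1;0 0 0 0 0 1 1;0 0 0 0 0 1 1;0 0 0 0 0 1 1;0 0 0 0 0 1 1;0 0 0 0 0 1 1;0 0 0 0 0 1 1;0 0 0 0 0 1 1"

```text
time: 9.25
ee_pos: [0.6138, -0.0209, 0.151]
orientation: [0.395, 0.919, -0.001, 0.001]
force: [-0.3, 0.3, -0.1]
finger_gap: 0.0857
```

Emit:
drive_tool --commands "0 0 0 0 0 1 1;0 0 0 0 0 1 1;0 0 0 0 0 1 1;0 0 0 0 0 1 1;0 0 0 0 0 1 1;0 0 0 0 0 1 1;0 0 0 0 0 1 1;0 0 0 0 0 1 1"

```text
time: 9.92
ee_pos: [0.6138, -0.0208, 0.151]
orientation: [0.686, 0.728, -0.0, 0.001]
force: [-0.0, 0.4, 0.7]
finger_gap: 0.0854
```

Emit:
drive_tool --commands "0 0 0 0 0 1 1;0 0 0 0 0 1 1;0 0 0 0 0 0 1"

```text
time: 10.17
ee_pos: [0.6138, -0.0208, 0.151]
orientation: [0.746, 0.666, -0.0, 0.001]
force: [-0.4, 0.4, 0.2]
finger_gap: 0.0852
```

```bash
python3 - <<'E'
from h import *
st();goal(1.458,-.078,-.285,.075)
from workcell import *
crop(read_camera('scene'),170,100,150,120,5,'pics/s6.png');crop(read_camera('top'),216,105,130,90,6,'pics/t6.png')
E
```

```text
t 10.17 pos [ 0.6138 -0.0208  0.151 ] tx ang 1.4583 tilt [ 0.001 -0.002] stopframe [-0.0816 -0.2848] F [-0.36  0.35  0.25] gap 0.0852 j [-0.03  0.44 -0.23  0.9  -0.    1.65]
rot units [0.01 0.02 0.  ]
shift in current tool [-0.    0.09  1.9 ] in goal tool [-0.    0.09  1.9 ]
```

View pics/s6.png

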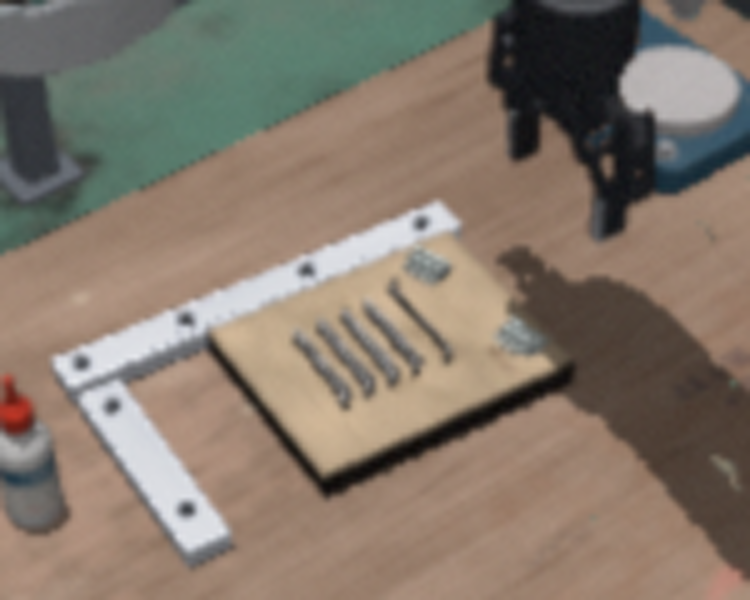

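View pics/t6.png

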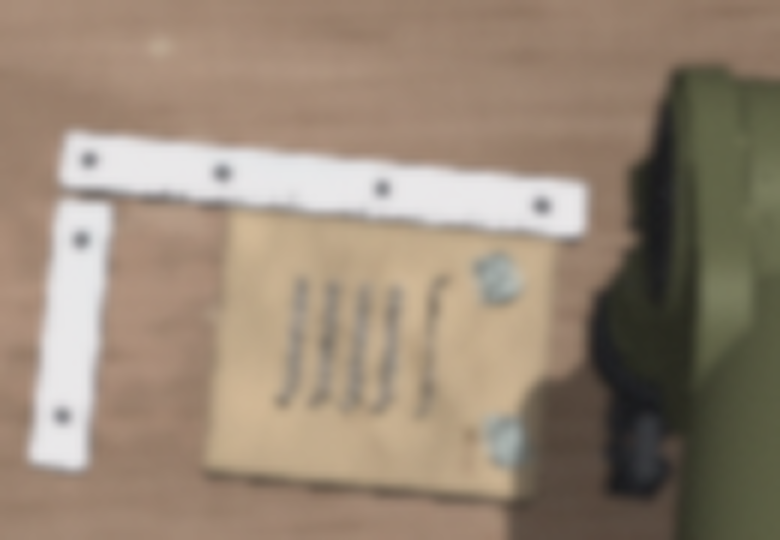

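Emit:
drive_tool --commands "0 0 0.7 0 0 0 1;0 0 0.7 0 0 0 1;0 0 0.58 0 0 0 1;0 0 0 0 0 0 1;0.2 0 0 0 0 0 1;0.2 0 0 0 0 0 1;0.15 0 0 0 0 0 1;0.15 0 0 0 0 0 1"

```text
time: 10.93
ee_pos: [0.6181, 0.0071, 0.0734]
orientation: [0.745, 0.667, -0.0, 0.002]
force: [0.2, -5.9, 3.4]
finger_gap: 0.0856
```

Emit:
drive_tool --commands "0.15 0 0 0 0 0 1;0.15 0 0 0 0 0 1;0.15 0 0 0 0 0 1;0.15 0 0 0 0 0 1;0.15 0 0 0 0 0 1;0.15 0 0 0 0 0 1"

```text
time: 11.43
ee_pos: [0.6218, 0.0419, 0.0733]
orientation: [0.745, 0.667, -0.0, 0.003]
force: [-1.1, -6.4, 5.0]
finger_gap: 0.0851
```

```bash
python3 - <<'E'
from h import *
st()
from workcell import *
crop(read_camera('scene'),170,110,130,100,6,'pics/s7.png');crop(read_camera('top'),216,115,106,90,7,'pics/t7.png')
E
```

```text
t 11.43 pos [0.6218 0.0419 0.0733] tx ang 1.4598 tilt [ 0.003 -0.005] stopframe [-0.0807 -0.2216] F [-1.08 -6.37  4.98] gap 0.0851 j [ 0.07  0.53 -0.28  0.75 -0.01  1.75]
```

View pics/s7.png

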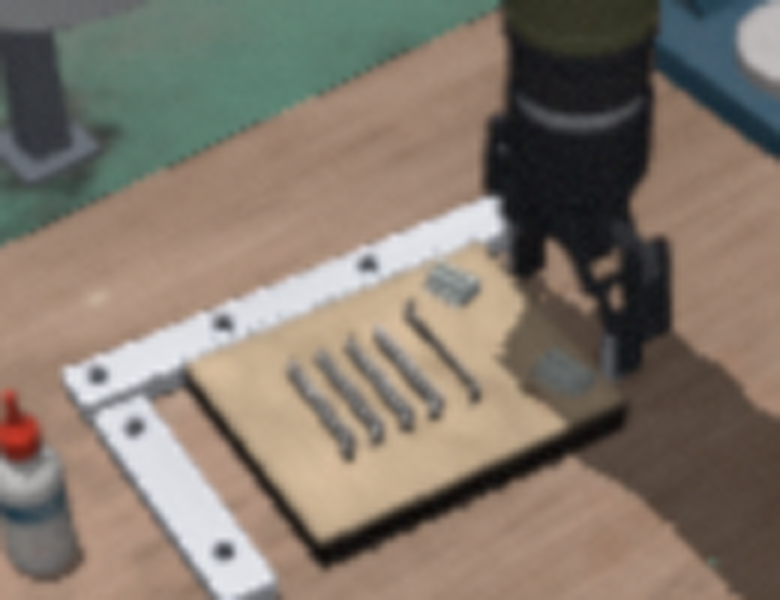

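View pics/t7.png

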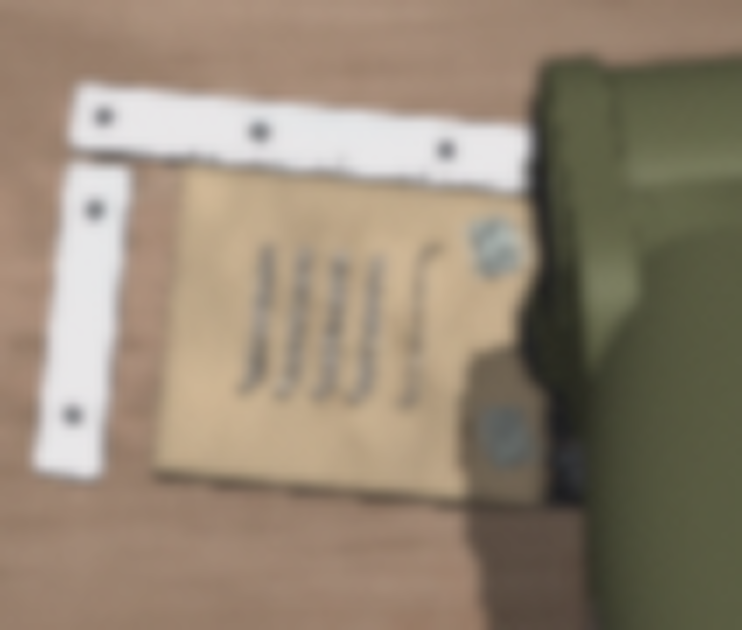

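Emit:
drive_tool --commands "0.14 0 0 0 0 0 1;0.14 0 0 0 0 0 1;0.14 0 0 0 0 0 1;0.1 0 0 0 0 0 1;0.05 0 0 0 0 0 1;0 0 0 0 0 0 1"

```text
time: 12.03
ee_pos: [0.624, 0.0648, 0.0726]
orientation: [0.745, 0.667, -0.0, 0.002]
force: [-0.0, -5.8, 3.0]
finger_gap: 0.0854
```

Emit:
drive_tool --commands "0.04 0 0 0 0 0 1;0.04 0 0 0 0 0 1;0 0 0 0 0 0 1"

```text
time: 12.28
ee_pos: [0.6243, 0.0677, 0.0726]
orientation: [0.745, 0.667, -0.0, 0.002]
force: [-1.5, -5.9, 4.5]
finger_gap: 0.0854
```

```bash
python3 - <<'E'
from h import *
st()
from workcell import *
crop(read_camera('scene'),170,110,130,100,6,'pics/s8.png');crop(read_camera('top'),216,115,106,90,7,'pics/t8.png')
E
```

```text
t 12.28 pos [0.6243 0.0677 0.0726] tx ang 1.4598 tilt [ 0.002 -0.004] stopframe [-0.0812 -0.1957] F [-1.5  -5.86  4.46] gap 0.0854 j [ 0.11  0.54 -0.27  0.76 -0.    1.79]
```

View pics/s8.png

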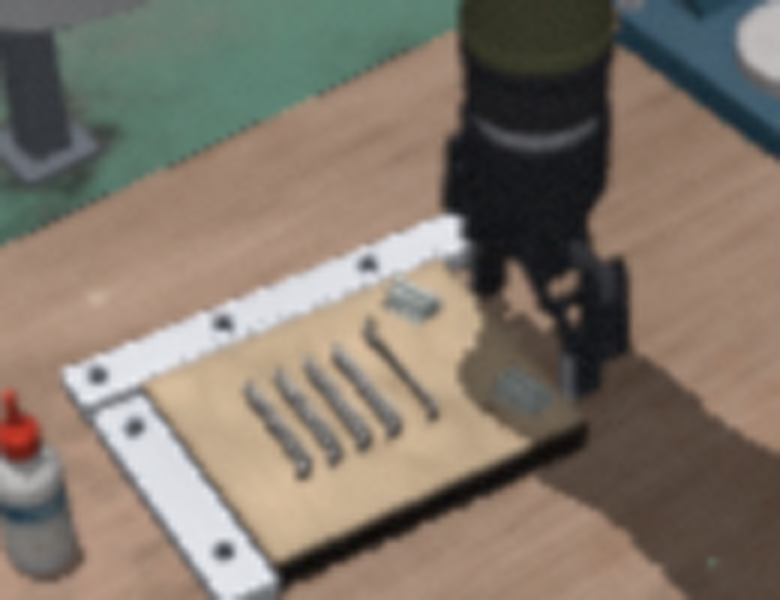

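View pics/t8.png

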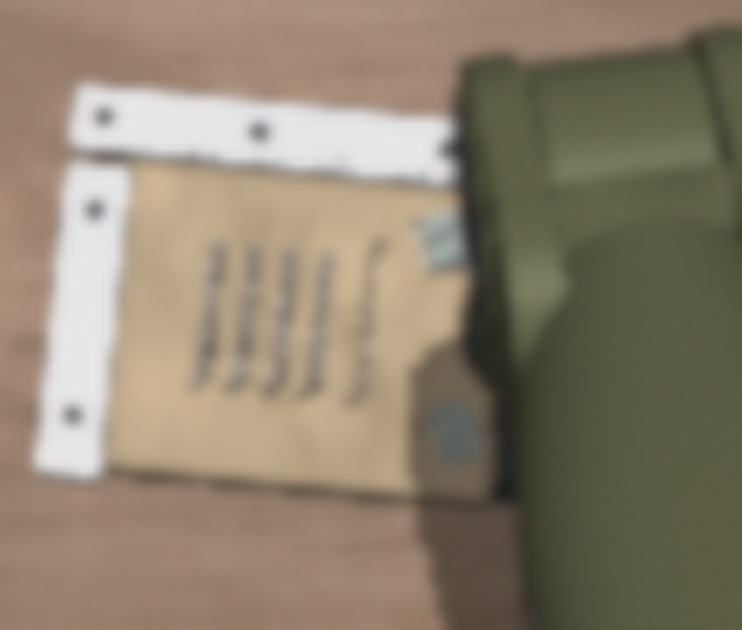

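The die is almost against the side bar. I'll creep on until the force rises.

Emit:
drive_tool --commands "0.04 0 0 0 0 0 1;0 0 0 0 0 0 1"

```text
time: 12.55
ee_pos: [0.6242, 0.0679, 0.0725]
orientation: [0.745, 0.667, -0.002, 0.003]
force: [-1.9, -11.4, 5.2]
finger_gap: 0.0853
```

Emit:
drive_tool --commands "0.04 0 0 0 0 0 1;0 0 0 0 0 0 1"

```text
time: 12.72
ee_pos: [0.6242, 0.0683, 0.0726]
orientation: [0.746, 0.666, -0.003, 0.004]
force: [-1.9, -15.1, 7.1]
finger_gap: 0.0853
```

Emit:
drive_tool --commands "-0.4 0 0 0 0 0 1;-0.6 0 0 0 0 0 1;0 0 -1 0 0 0 1;0 0 -1 0 0 0 1;0 0 0 0 0 -1 1;0 0 0 0 0 -1 1;0 0 0 0 0 -1 1;0 0 0 0 0 -1 1"

```text
time: 13.38
ee_pos: [0.6194, 0.0322, 0.152]
orientation: [0.616, 0.788, 0.0, 0.0]
force: [0.6, 0.1, -0.7]
finger_gap: 0.0857
```

Emit:
drive_tool --commands "0 0 0 0 0 -1 1;0 0 0 0 0 -1 1;0 0 0 0 0 -1 1;0 0 0 0 0 -1 1;0 0 0 0 0 -1 1;0 0 0 0 0 -1 1;0 0 0 0 0 -1 1;0 0 0 0 0 -1 1"

```text
time: 14.05
ee_pos: [0.6192, 0.0322, 0.1515]
orientation: [0.309, 0.951, 0.0, -0.0]
force: [-0.8, -0.6, -0.0]
finger_gap: 0.0854
```

Emit:
drive_tool --commands "0 0 0 0 0 -1 1;0 0 0 0 0 -1 1;0 0 0 0 0 -1 1;0 0 0 0 0 -1 1;0 0 0 0 0 -1 1;0 0 0 0 0 -1 1;0 0 0 0 0 0 1"

```text
time: 14.63
ee_pos: [0.6192, 0.0321, 0.1515]
orientation: [0.054, 0.999, 0.0, 0.0]
force: [-0.2, 0.2, -0.1]
finger_gap: 0.0854
```

```bash
python3 - <<'E'
from h import *
st();goal(3.0286,-.20,-.097,.11)
from workcell import *
import pickle
c=read_camera('top');pickle.dump(c,open('top9.pkl','wb'));crop(c,216,115,106,85,7,'pics/t9.png')
c=read_camera('scene');pickle.dump(c,open('scene9.pkl','wb'));crop(c,170,130,110,85,7,'pics/s9.png')
E
```

```text
t 14.63 pos [0.6192 0.0321 0.1515] tx ang 3.0336 tilt [0. 0.] stopframe [-0.0822 -0.2316] F [-0.16  0.21 -0.06] gap 0.0854 j [ 0.05  0.45 -0.21  0.91  0.    0.16]
rot units [0.   0.   0.06]
shift in current tool [2.93 3.38 1.04] in goal tool [2.95 3.36 1.04]
```

View pics/t9.png

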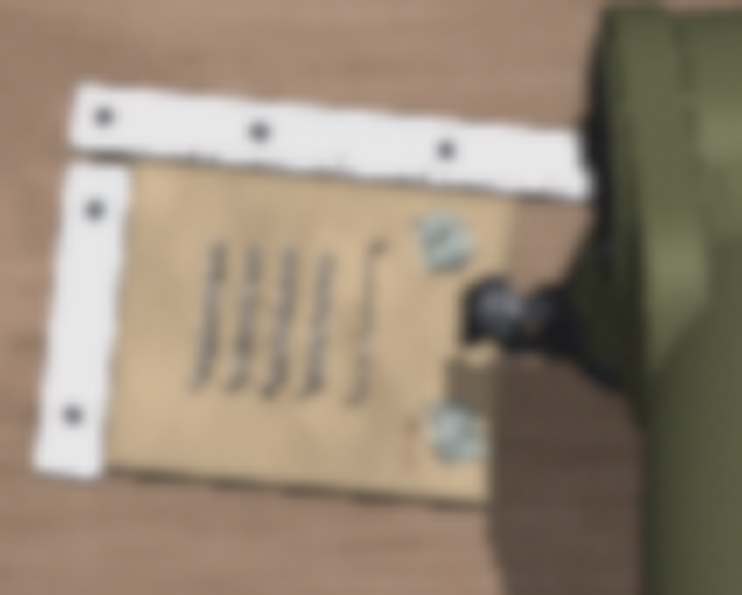

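View pics/s9.png

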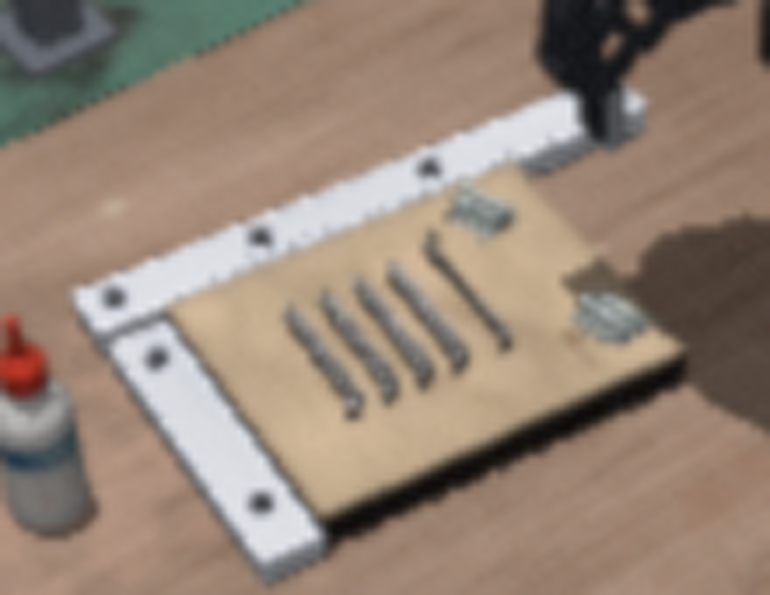

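It looks seated. I'll finish with a firm forward push on the near edge to make sure it is flush.

Emit:
drive_tool --commands "0.59 0.67 0 0 0 0.06 1;0.59 0.67 0 0 0 0 1;0.59 0.67 0 0 0 0 1;0.59 0.67 0 0 0 0 1;0.59 0.67 0 0 0 0 1;0 0 0.8 0 0 0 1;0 0 0.7 0 0 0 1;0 0 0.45 0 0 0 1"

```text
time: 15.4
ee_pos: [0.5162, 0.1792, 0.0715]
orientation: [0.058, 0.998, -0.001, -0.0]
force: [0.1, 0.3, -0.2]
finger_gap: 0.0854
```

Emit:
drive_tool --commands "0 0 0 0 0 0 1;-0.2 0 0 0 0 0 1;-0.2 0 0 0 0 0 1;-0.2 0 0 0 0 0 1;-0.15 0 0 0 0 0 1;-0.1 0 0 0 0 0 1;0 0 0 0 0 0 1"

```text
time: 15.98
ee_pos: [0.5529, 0.1745, 0.0739]
orientation: [0.058, 0.998, -0.0, 0.001]
force: [-0.7, 0.4, -0.0]
finger_gap: 0.0856
```

```bash
python3 -c "
from h import *;st()"
```

```text
t 15.98 pos [0.5529 0.1745 0.0739] tx ang 3.0249 tilt [ 0.002 -0.001] stopframe [-0.1642 -0.0977] F [-0.71  0.36 -0.03] gap 0.0856 j [ 0.31  0.47 -0.39  0.71 -0.    0.42]
```

Emit:
drive_tool --commands "-0.05 0 0 0 0 -0.04 1;-0.04 0 0 0 0 0 1;0 0 0 0 0 0 1"

```text
time: 16.23
ee_pos: [0.5541, 0.174, 0.073]
orientation: [0.056, 0.998, -0.001, -0.001]
force: [-2.3, -0.9, 2.0]
finger_gap: 0.085
```

Emit:
drive_tool --commands "-0.04 0 0 0 0 0 1;0 0 0 0 0 0 1"

```text
time: 16.4
ee_pos: [0.5548, 0.1739, 0.0729]
orientation: [0.056, 0.998, -0.001, -0.001]
force: [-5.1, 0.6, 4.2]
finger_gap: 0.0855
```

Emit:
drive_tool --commands "-0.04 0 0 0 0 0 1;0 0 0 0 0 0 1"

```text
time: 16.57
ee_pos: [0.5561, 0.1737, 0.0728]
orientation: [0.056, 0.998, -0.001, -0.002]
force: [-6.8, -0.4, 4.6]
finger_gap: 0.0856
```

Emit:
drive_tool --commands "-0.04 0 0 0 0 0 1;0 0 0 0 0 0 1"

```text
time: 16.73
ee_pos: [0.5573, 0.1736, 0.0728]
orientation: [0.056, 0.998, -0.001, -0.002]
force: [-8.3, 0.8, 5.8]
finger_gap: 0.0856
```

Emit:
drive_tool --commands "-0.05 0 0 0 0 0 1;0 0 0 0 0 0 1"

```text
time: 16.9
ee_pos: [0.5575, 0.1735, 0.0726]
orientation: [0.056, 0.998, -0.001, -0.004]
force: [-13.4, 2.2, 10.8]
finger_gap: 0.0854
```

Emit:
drive_tool --commands "-0.05 0 0 0 0 0 1;0 0 0 0 0 0 1"

```text
time: 17.07
ee_pos: [0.5578, 0.1734, 0.0724]
orientation: [0.055, 0.998, -0.0, -0.006]
force: [-18.0, 2.8, 14.4]
finger_gap: 0.0851
```

```bash
python3 -c "
from h import *;st()
from workcell import *;print(sense()['wrist_torque'])"
```

```text
t 17.07 pos [0.5578 0.1734 0.0724] tx ang 3.0305 tilt [-0.011 -0.   ] stopframe [-0.1592 -0.0982] F [-18.01   2.82  14.38] gap 0.0851 j [ 0.3   0.48 -0.37  0.73  0.    0.41]
[ 0.35022295  3.5936822  -0.13927789]
```

Emit:
drive_tool --commands "0.5 0 0 0 0 0 1;0.8 0 0 0 0 0 1;0 0 -1 0 0 0 1;0 0 -1 0 0 0 1;0 0 0 0 0 0 1"

```text
time: 17.48
ee_pos: [0.5148, 0.1804, 0.1596]
orientation: [0.056, 0.998, 0.001, 0.005]
force: [2.1, 1.3, 1.1]
finger_gap: 0.0853
```

```bash
python3 - <<'E'
from h import *
st()
from workcell import *
import pickle
c=read_camera('top');pickle.dump(c,open('top10.pkl','wb'));crop(c,216,115,80,70,9,'pics/t10.png')
c=read_camera('scene');pickle.dump(c,open('scene10.pkl','wb'));crop(c,170,130,110,85,7,'pics/s10.png')
E
```

```text
t 17.48 pos [0.5148 0.1804 0.1596] tx ang 3.0300 tilt [0.009 0.001] stopframe [-0.2026 -0.0961] F [2.13 1.33 1.06] gap 0.0853 j [ 0.34  0.31 -0.4   0.85 -0.    0.45]
```

View pics/t10.png

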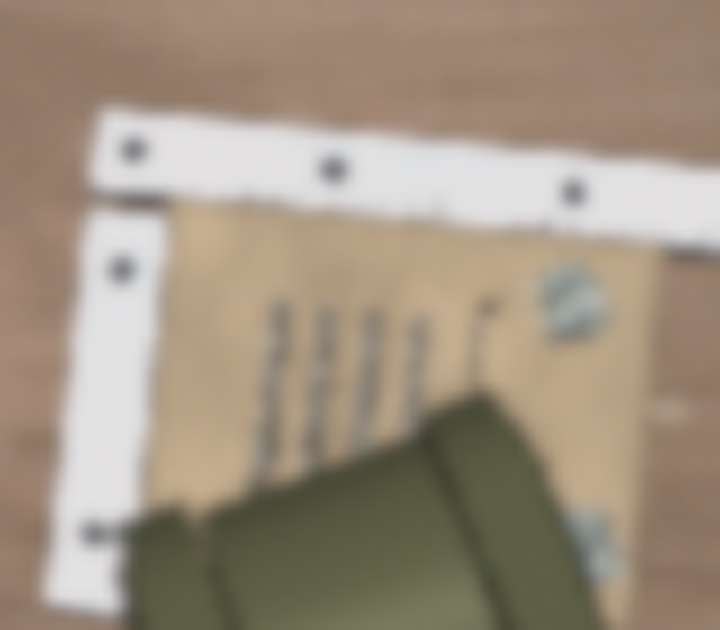

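View pics/s10.png

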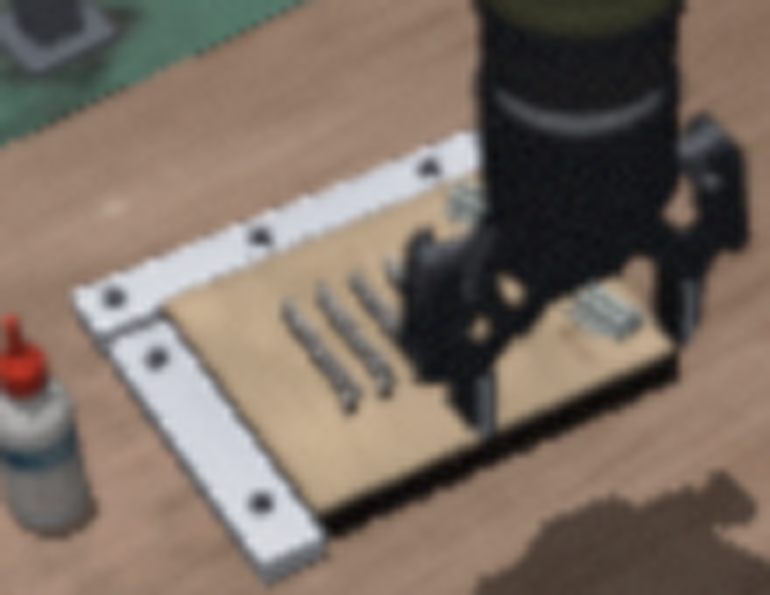

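Pushing forward closed a gap of 2-3 mm at the back bar. I'll give the right edge one last light nudge to confirm the side bar still touches.

Emit:
drive_tool --commands "-0.64 -0.7 0 0 0 0 1;-0.64 -0.7 0 0 0 0 1;-0.64 -0.7 0 0 0 0 1;-0.64 -0.7 0 0 0 0 1;-0.64 -0.7 0 0 0 0 1;0 0 0 0 0 1 1;0 0 0 0 0 1 1;0 0 0 0 0 1 1"

```text
time: 18.25
ee_pos: [0.6232, 0.0244, 0.1515]
orientation: [0.189, 0.982, -0.001, -0.001]
force: [0.0, 0.7, 0.2]
finger_gap: 0.0851
```

Emit:
drive_tool --commands "0 0 0 0 0 1 1;0 0 0 0 0 1 1;0 0 0 0 0 1 1;0 0 0 0 0 1 1;0 0 0 0 0 1 1;0 0 0 0 0 1 1;0 0 0 0 0 1 1;0 0 0 0 0 1 1"

```text
time: 18.92
ee_pos: [0.6228, 0.0255, 0.1517]
orientation: [0.513, 0.859, -0.001, -0.0]
force: [0.3, -0.1, 0.4]
finger_gap: 0.0851
```

Emit:
drive_tool --commands "0 0 0 0 0 1 1;0 0 0 0 0 1 1;0 0 0 0 0 1 1;0 0 0 0 0 1 1;0 0 0 0 0 1 1;0 0 0 0 0 1 1;0 0 0 0 0 1 1;0 0 0 0 0 0 1"

```text
time: 19.58
ee_pos: [0.6228, 0.0255, 0.1518]
orientation: [0.746, 0.665, -0.001, 0.0]
force: [-0.1, 0.2, 0.2]
finger_gap: 0.085
```

```bash
python3 - <<'E'
from h import *
st();goal(1.458,-.075,-.215,.073)
from workcell import *
import pickle
c=read_camera('top');pickle.dump(c,open('top11.pkl','wb'));crop(c,222,125,70,60,11,'pics/t11.png')
E
```

```text
t 19.58 pos [0.6228 0.0255 0.1518] tx ang 1.4563 tilt [-0.002 -0.002] stopframe [-0.0779 -0.2378] F [-0.07  0.2   0.16] gap 0.085 j [ 0.04  0.45 -0.2   0.92 -0.    1.73]
rot units [-0.02  0.02 -0.02]
shift in current tool [0.57 0.07 1.97] in goal tool [0.57 0.07 1.97]
```

View pics/t11.png

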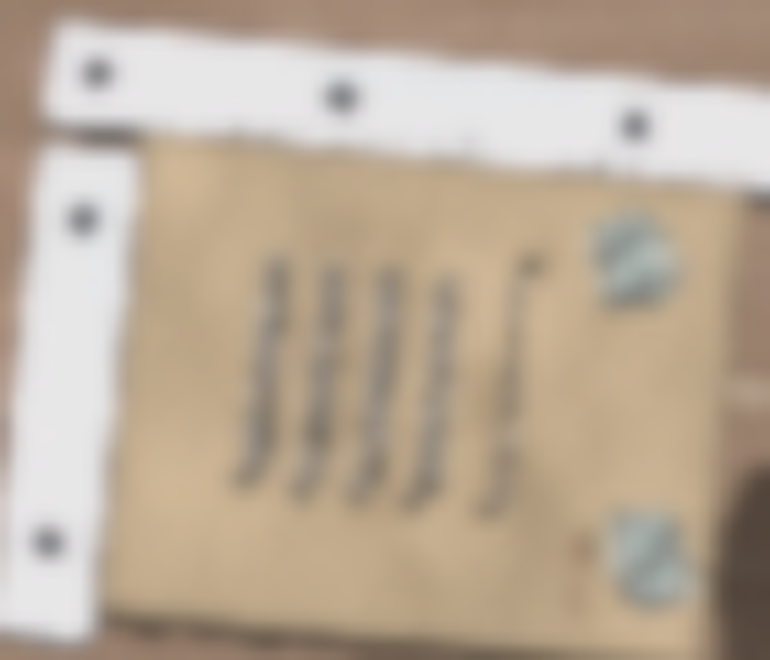

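Emit:
drive_tool --commands "0 0.07 0.7 0 0 -0.02 1;0 0 0.7 0 0 0 1;0 0 0.57 0 0 0 1;0.25 0 0 0 0 0 1;0.25 0 0 0 0 0 1;0.2 0 0 0 0 0 1;0.15 0 0 0 0 0 1;0 0 0 0 0 0 1"

```text
time: 20.3
ee_pos: [0.6314, 0.061, 0.0764]
orientation: [0.744, 0.668, 0.001, 0.001]
force: [-0.1, -0.1, -0.6]
finger_gap: 0.0856
```

Emit:
drive_tool --commands "0.08 0 0 0 0 0 1;0.05 0 0 0 0 0 1;0 0 0 0 0 0 1"

```text
time: 20.55
ee_pos: [0.6308, 0.0645, 0.0751]
orientation: [0.745, 0.667, -0.0, 0.001]
force: [-0.4, -0.3, -0.1]
finger_gap: 0.0856
```

Emit:
drive_tool --commands "0.05 0 0 0 0 0 1;0 0 0 0 0 0 1"

```text
time: 20.72
ee_pos: [0.6308, 0.0662, 0.0746]
orientation: [0.745, 0.667, -0.0, 0.001]
force: [-0.0, 0.4, 0.0]
finger_gap: 0.0854
```

```bash
python3 -c "
from h import *;st()"
```

```text
t 20.72 pos [0.6308 0.0662 0.0746] tx ang 1.4601 tilt [ 0.    -0.001] stopframe [-0.0745 -0.1965] F [-0.02  0.37  0.02] gap 0.0854 j [ 0.11  0.55 -0.25  0.77 -0.    1.79]
```

Emit:
drive_tool --commands "0.04 0 0 0 0 0 1;0 0 0 0 0 0 1"

```text
time: 20.88
ee_pos: [0.6308, 0.0669, 0.0745]
orientation: [0.745, 0.667, -0.001, 0.001]
force: [-1.0, -4.1, 1.3]
finger_gap: 0.0856
```

Emit:
drive_tool --commands "0.04 0 0 0 0 0 1;0 0 0 0 0 0 1"

```text
time: 21.05
ee_pos: [0.6308, 0.0672, 0.0745]
orientation: [0.746, 0.666, -0.002, 0.002]
force: [-1.4, -8.4, 2.4]
finger_gap: 0.0853
```

Emit:
drive_tool --commands "0.04 0 0 0 0 0 1;0 0 0 0 0 0 1"

```text
time: 21.22
ee_pos: [0.6308, 0.0675, 0.0745]
orientation: [0.746, 0.666, -0.003, 0.003]
force: [-1.2, -12.7, 3.7]
finger_gap: 0.0853
```

```bash
python3 -c "
from h import *;st()"
```

```text
t 21.22 pos [0.6308 0.0675 0.0745] tx ang 1.4581 tilt [-0.001 -0.009] stopframe [-0.0747 -0.1951] F [ -1.21 -12.73   3.74] gap 0.0853 j [ 0.11  0.55 -0.25  0.78 -0.01  1.79]
```

The contact is stiff with no sliding, so the die is seated against the side bar. I'll back off, lift and look.

Emit:
drive_tool --commands "-0.4 0 0 0 0 0 1;-0.6 0 0 0 0 0 1;0 0 -1 0 0 0 1;0 0 -1 0 0 0 1;0 0 -1 0 0 0 1;-0.7 -0.7 0 0 0 0 1;-0.7 -0.7 0 0 0 0 1;0 0 0 0 0 0 1"

```text
time: 21.88
ee_pos: [0.5592, -0.0211, 0.1943]
orientation: [0.746, 0.666, -0.003, -0.001]
force: [-0.1, 0.3, -1.1]
finger_gap: 0.0852
```

Emit:
drive_tool --commands "-0.5 -0.7 0 0 0 0 1;-0.3 -0.7 0 0 0 0 1;0 0 0 0 0 0 1;0 0 0 0 0 0 1"

```text
time: 22.22
ee_pos: [0.5044, -0.0442, 0.1945]
orientation: [0.746, 0.666, -0.0, -0.0]
force: [0.7, -0.6, 0.2]
finger_gap: 0.0853
```

```bash
python3 - <<'E'
from h import *
st()
from workcell import *
import pickle
c=read_camera('top');pickle.dump(c,open('top12.pkl','wb'));crop(c,222,125,70,60,11,'pics/t12.png')
cv2.imwrite('pics/full12.png',cv2.resize(c['frame'][...,::-1],(800,600),interpolation=cv2.INTER_CUBIC))
c=read_camera('scene');pickle.dump(c,open('scene12.pkl','wb'));crop(c,170,130,110,80,7,'pics/s12.png')
E
```

```text
t 22.22 pos [ 0.5044 -0.0442  0.1945] tx ang 1.4588 tilt [-0.001 -0.   ] stopframe [-0.1877 -0.3204] F [ 0.7  -0.58  0.23] gap 0.0853 j [-0.09  0.21 -0.44  0.92 -0.    1.6 ]
```

View pics/t12.png

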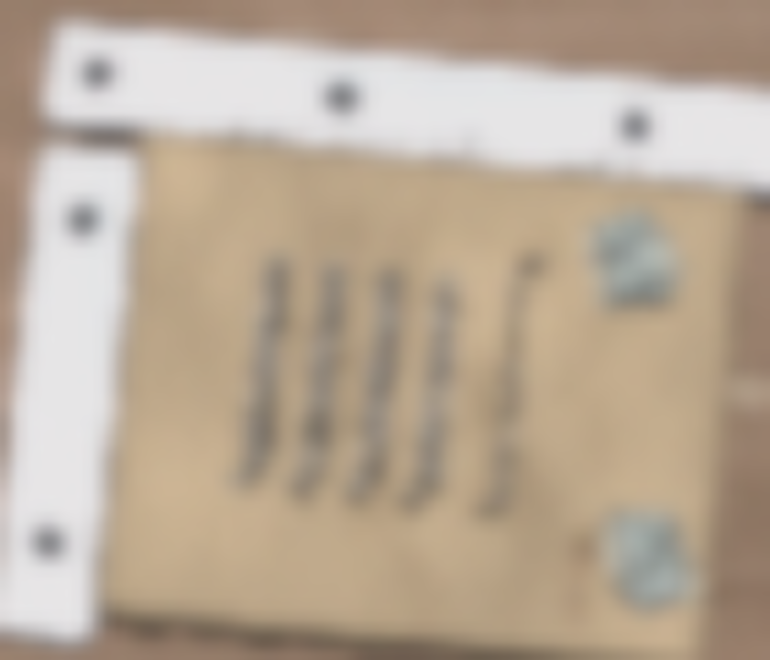

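View pics/s12.png

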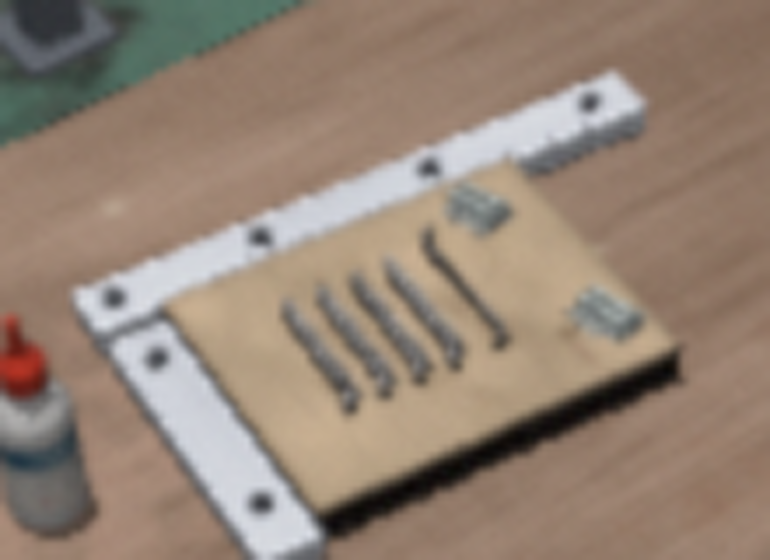

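View pics/full12.png

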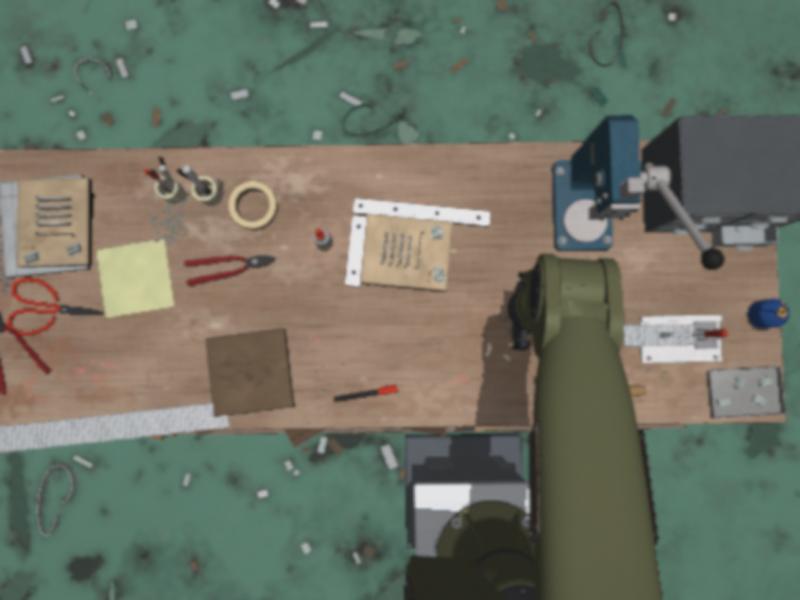

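The final views show the die's far edge along the back bar and its left edge along the side bar (crop corner about (140,140)), with no visible gap. The arm is clear and the other things in view haven't moved.

```bash
python3 -c "
from workcell import *
print(job_done())"
```

```text
the job is handed in; nothing more can be done
None
```

The slot die is seated in the inner corner of the stop, and I handed the job in at about 22 s.

- **Pushing:** I pushed the near edge forward with both fingers open, which squared the die to the back bar. I then slid it left to the side bar, and finished with a firm push forward and a light check push left.
- **Back bar:** the first forward push had stopped 2–3 mm short of the back bar. The second closed that gap, and the force then rose from 8 to 18 N with almost no further movement.
- **Side bar:** the last left push rose straight to 13 N without sliding.
- **Pictures:** both final views show no visible gap along either bar. They can't resolve much below 1 mm, so I rely on the force rise for contact.
- **Other things:** the blank board, marker and glue bottle look unmoved. The arm hid the hex key and most of the mallet in the last picture, but it only worked well away from them.
- **What went wrong:** early on, a free-air turn ran joint 6 to its 3.14 rad range limit, where it stopped. I turned the other way round instead, and nothing was touched.

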